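Tighten the rotary stand's lock ring with the pin spanner

ROBOT

A 6-joint arm with a two-finger parallel gripper is mounted at the origin on the work surface. World frame = base frame: x ahead of the robot, y to its left, z up, the work surface at z = 0. Lengths are in m, angles in rad, forces in N, time in s.
With the tool pointing down it reaches from about 0.25 to 0.725 m from the base axis. Payload 4 kg.
Tool frame: the origin (TCP) lies midway between the tips of the shut fingers; the grasp point (between the pads) lies bot.tcp_to_grasp behind it (bot.tcp_to_grasp is the distance from the TCP to the grasp point, in m); z points along the fingers, y is the line along which they close (so a half turn about z gives the same grasp; the last joint's range is limited). The gripper opens to 85 mm and grips with 20 to 120 N. Pads are 22 mm wide; open, the fingers measure 114 mm over their backs; the gripper's body (76 mm by 85 mm) begins 54 mm behind the grasp point. The pads swing forward as they close: fully open they stand 13 mm farther back than shut.
Start: joints at [1.28, 0.241, 0.005, 1.335, 0, 1.571], TCP at [0.143, 0.479, 0.231] pointing down, gripper open.
Joint ranges: [-2.72, 2.72], [-1.05, 1.87], [-1.09, 1.28], [-1.99, 2.15], [-1.42, 1.44], [-3.14, 3.14]. Speed limits (rad/s): [2.79, 2.79, 3.14, 3.14, 3.14, 3.14].

INTERFACE

Orientations are given as a unit quaternion [x, y, z, w].
In Python, from workcell import readout, camera, bot gives the robot as it stands. The module is installed in compiled form; this text tells all that it offers.
- The arm moves only by the tool jog_arm, never from a script. Its argument "motion" is a list of rows, each an object of numbers: "x", "y", "z": the shift along the tool's x, y, z in mm; "spin": the turn about the tool's z in degrees; "fingers": the closure, from -1 (fully open) to 1 (shut). A call has 1 to 8 rows; each row is the pose to reach, as a shift and turn from the pose commanded when the call began, along the tool's axes at that moment; what a row does not reach only later rows make up. A row lasts 1/8 s, in which the tool goes at most 62.5 mm and 10.7 degrees, less where a joint would pass 70% of its speed; a pose out of reach is approached as far as the arm can. A call with a gripper value outside its range is refused whole. The fingers move at their own pace and stop on an object; the grip force is fixed at half the most. Time passes only in rows, so rows that repeat a pose let the fingers close. It gives the time, the measured TCP pose, the force, the opening and the grip force at its end, in the units of the state.
- readout.get_obs(): the state, without advancing time (a new reading comes with each control period).
- camera(name): name is "scene" or "top"; returns a dict with "pixels" (420x560x3 uint8, red, green, blue), "K" (3x3 intrinsics, pixels), "dist" ([k1, k2, p1, p2, k3] as OpenCV has them; the pictures are not rectified), "rvec" (rotation vector, rad) and "tvec" (3), from world to camera coordinates, as OpenCV has them. Camera axes: x right, y down, z forward; pixel columns grow to the right and rows downward; lengths in m; the calibration is good to about 2 mm. A picture is of the moment at which its call begins. There is no depth.
- bot.job_done(): hands the job in; it is judged then, once.
The state is a dict: "clock": time; "joint_pos": joint angles; "joint_vel": joint speeds; "tau": joint torques, N m; "eef_pos": TCP position; "tool_rot": TCP orientation; "ft_force": force on the tool from outside, world axes, zero at the start; "ft_torque": the same for the moment, N m; "grip_width": finger opening in m; "grasp_force": force on a finger pad.
Only numpy, scipy, OpenCV 4.12 (cv2) and the standard library are available. Lean on these libraries where they do the work, as an engineer would, in place of code of your own. Each camera call takes 0.05 s, during which the arm holds its last target. There are 200 camera calls.

TASK

The lock ring on top of the rotary frame stand is loose: take the two-pin spanner from its wooden rest, feel both prongs gently all the way into two opposite holes of the ring so that the bridge lies flush on it, and with the spanner turn the ring clockwise (seen from above) until it is fully tight against its stop, without forcing it. Then lift the spanner out, put it back upright in its rest with the prongs down in the slot, and let go; do not turn the ring with the fingers, and leave the other things on the table where they are.

Things in the scene. Friction and masses are not known exactly. Their poses are not given: they have to be found in the camera images.
- spanner: two-pin spanner, loose, about 0.25 kg. Dark steel bridge bar 74 x 18 x 8 mm along its x; two round steel prongs, 7 mm across, 10 mm long, tapered to 5 mm at the tips, stand down from it at x = +25 and -25 mm. Origin: middle of the bridge's underside, z up. It looks the same after a half turn.
- rest: wooden spanner rest, fixed, 120 (x) x 62 (y) x 22 (z) mm, with a slot 76 mm long (x) and 14 mm wide (y) through the middle of its top. The spanner starts in it, prongs in the slot, bridge along x and lying on the top. Origin: middle of the underside; the seated spanner's origin lies 22 mm above it.
- ring_centre (a point): centre of the lock ring at its flat top face, 57 mm above the table, on the axis. Steel ring, 76 mm across, 14 mm thick, with six through holes 8.5 mm wide, 60 degrees apart, centres 25 mm from the axis. The angle at which they stand is NOT measured and can be anything: find it by sight, or by sliding the prongs round over the face with a light push (3 to 5 N) until they drop in.
- lock_ring (a joint): how far the lock ring has been turned, rad, growing clockwise seen from above; starts between 0 and 0.4 and meets its hard stop (fully tight) at 0.9. It does not tell where the holes are, for the stand is set down at any angle. It turns stiffly, with about 0.3 N m, and stays where it is left.
- hammer: claw hammer lying on the table, 280 mm long; leave it alone. Origin: under its middle.
- tape: roll of grey tape, 60 mm across, 19 mm high, lying on the table; leave it alone. Origin: middle of the underside.
- staple_box: clear plastic box of staples, 70 x 50 x 35 mm; leave it alone. Origin: middle of the underside.
- spanner_grip (a point): middle of the spanner's black rubber grip bar, 90 mm long (x), 16 mm wide (y), 22 mm high (z), to be pinched across its 16 mm; 37 mm above the spanner's origin, axes as the spanner's. Under the bar is a stem 16 x 10 mm; the bridge's top lies 29 mm below this point.
- spindle_top (a point): centre of the brass spindle's top, 2 mm below the ring's face, on the ring's axis. The spindle, 20 mm across, fills the ring's bore and turns by itself: its orientation, and that of ring_centre, say nothing of where the holes are. The fixed stand under the ring is a round white top 160 mm across, 43 mm high, on a dark foot plate 170 x 170 mm.
Things that resemble listed ones, but are neither listed nor needed, are in the scene too. What is shaped like the spanner but green is not meant. Several things look just like the rest: the one meant starts farthest from the robot's base.

How it is judged:
On the way, in this order (a step that is already met when the one before it is completed fails the run):
1. both prongs are home in the ring's holes, the bridge flush on it, before the ring is turned home (horizontal distance between spanner and ring_centre below 0.004 m and z of spanner in the frame of ring_centre below 0.002 m and angle between spanner's own z axis and vertical below 0.08 rad and value of joint lock_ring below 0.6 rad), for 0.2 s.
2. the ring is tight, turned with the spanner in its holes (value of joint lock_ring above 0.86 rad and horizontal distance between spanner and ring_centre below 0.006 m and z of spanner in the frame of ring_centre below 0.006 m), for 0.1 s.
At the end, for the whole second after the job is handed in: the lock ring is within 0.04 rad of its stop; the spanner lies still in its rest, upright within 0.1 rad, prongs down in the slot, its origin within 14 mm of the rest's middle and 19 to 25 mm above its underside (value of joint lock_ring above 0.86 rad and horizontal distance between spanner and rest below 0.014 m and z of spanner in the frame of rest between 0.019 and 0.025 m and angle between spanner's own z axis and vertical below 0.1 rad and angle between the x axis of spanner and the x axis of rest, either way round below 0.3 rad and linear speed of spanner below 0.02 m/s); the robot touches nothing.
It fails at once if the spanner is pressed or wrenched against the ring with more than 60 N (contact force between spanner and lock_ring above 60 N).
It fails at once if the ring is pushed with the fingers (contact force between the fingers and lock_ring above 3 N).
It fails at once if the hammer is moved by more than 20 mm (distance of hammer from where it was at the start of the episode above 0.02 m).
It fails at once if the tape is moved by more than 20 mm (distance of tape from where it was at the start of the episode above 0.02 m).
It fails at once if the staple box is moved by more than 20 mm (distance of staple_box from where it was at the start of the episode above 0.02 m).
It also fails if it takes over 72 s, if anything falls off the work surface, if the arm or the gripper's body presses on something with over 40 N, if the wrist force passes 120 N, or if a joint passes its speed limit or range.

## Working session

There is one attempt and no reset: what is moved stays moved. The work goes in short steps, Python scripts to look and compute and a tool call to move; the robot and the scene stay as the last step left them, time stands still between calls to the robot, and variables do not carry over. Pictures are saved under pics/ and viewed, at most 10 in all, crops included, and the job is handed in when it is done.

Besides the shell and the picture viewer there is one more tool, called after "Emit:" as a command line: name --argument value ..., lists and objects as JSON in quotes. jog_arm: Moves the arm, as the interface text tells. Its arguments: {"type":"object","properties":{"motion":{"type":"array"}},"required":["motion"]}

```bash
mkdir -p pics; cat > h.py <<'E'
import numpy as np,cv2
from workcell import readout,camera,bot
def ray(c,px):
    R=cv2.Rodrigues(np.array(c["rvec"],float))[0];t=np.array(c["tvec"],float).ravel()
    u=cv2.undistortPoints(np.array(px,float).reshape(-1,1,2),np.array(c["K"]),np.array(c["dist"])).reshape(-1,2)
    d=np.c_[u,np.ones(len(u))]@R
    return -R.T@t,d
def onz(c,px,z):
    o,d=ray(c,px); return o+d*((z-o[2])/d[:,2:3])
def proj(c,P):
    return cv2.projectPoints(np.array(P,float).reshape(-1,1,3),np.array(c["rvec"]),np.array(c["tvec"]),np.array(c["K"]),np.array(c["dist"]))[0].reshape(-1,2)
E
python3 - <<'E'
from h import *
import pickle
for n in("scene","top"):
    c=camera(n);pickle.dump(c,open(n+"0.pkl","wb"));cv2.imwrite(f"pics/{n}0.png",cv2.resize(c["pixels"][:,:,::-1],(784,588),interpolation=cv2.INTER_CUBIC))
    print(n,ray(c,[[280,210]]))
print(bot.tcp_to_grasp,readout.get_obs())
E
```

```text
scene (array([ 1.0549209 , -0.05272539,  0.89938938]), array([[-0.48303061,  0.15938131, -0.86097919]]))
top (array([0.35630312, 0.12063445, 1.08857343]), array([[ 0.20970264, -0.0130281 , -0.97785422]]))
0.0187 {'clock': 0.1, 'joint_pos': array([ 1.28000152e+00,  2.41338772e-01,  3.86979742e-03,  1.33523014e+00,
       -1.25305611e-05,  1.57080629e+00]), 'joint_vel': array([-0.00121113, -0.00099795,  0.00488883, -0.00177448,  0.00105087,
        0.00196309]), 'tau': array([-1.37782949e-04, -3.73137689e+01,  2.53009969e+01,  1.08585006e-02,
       -5.14534906e-05, -6.52049977e-06]), 'eef_pos': array([0.14319633, 0.47845845, 0.23050557]), 'tool_rot': array([ 1.44890506e-01,  9.89447238e-01, -9.42261846e-04, -1.31639206e-04]), 'ft_force': array([ 0.33328942,  0.08848682, -0.52151152]), 'ft_torque': array([0.01693627, 0.01846028, 0.0302908 ]), 'grasp_force': 0.0, 'grip_width': 0.0855910894052831}
```

View pics/scene0.png

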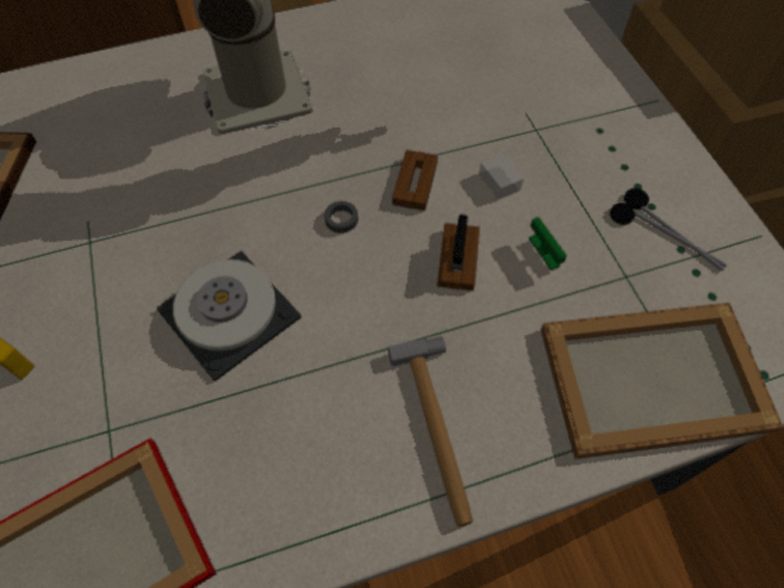

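View pics/top0.png

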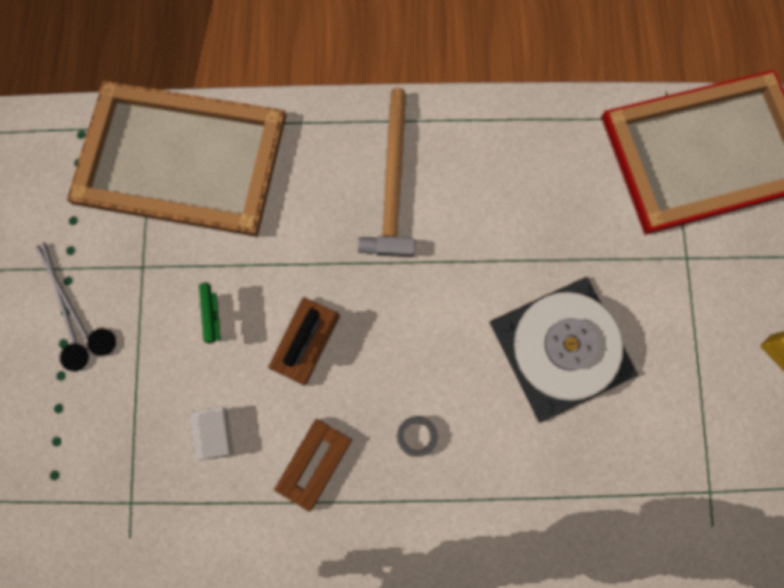

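The top picture shows the spanner's black grip (304,337) on the wooden rest at (304,340), with an empty look-alike rest at (313,465). The ring is at (572,343) with a brass spindle. The hammer is at (393,170), the tape at (418,436) and the box at (211,433). The green look-alike at (208,312) is not the one meant. The rest at (304,340) is farther from the base, which lies off the bottom of the picture, and it holds the black spanner, so it is the one meant.

```bash
cat > m.py <<'E'
from h import *
import pickle,sys
cs={n:pickle.load(open(n+"0.pkl","rb")) for n in("scene","top")}
win={"top":dict(rest=(180,205,255,285),rest2=(190,295,260,370),ring=(380,215,435,275)),"scene":dict(rest=(305,150,350,212),ring=(135,190,182,233))}
def big(m):
    k,_=cv2.findContours(m.astype(np.uint8),cv2.RETR_EXTERNAL,cv2.CHAIN_APPROX_NONE); return max(k,key=cv2.contourArea)[:,0,:].astype(float)
for n,c in cs.items():
    hsv=cv2.cvtColor(c["pixels"],cv2.COLOR_RGB2HSV)
    for w,(a,b,e,f) in win[n].items():
        s=hsv[b:f,a:e].astype(int);H,S,V=s[...,0],s[...,1],s[...,2]
        if w[:4]=="rest":
            br=((H<20)|(H>170))&(S>110)&(V>35)
            blk=(V<45)&(S<130)
            q=big(cv2.morphologyEx((br|((V<45))).astype(np.uint8),cv2.MORPH_OPEN,np.ones((3,3))))+[a,b]
            P=onz(c,q,.022); r=cv2.minAreaRect((P[:,:2]*1000).astype(np.float32)); print(n,w,r)
            print("   box",cv2.boxPoints(r).round(0).tolist())
            if w=="rest":
                q=big(blk)+[a,b];P=onz(c,q,.070);r=cv2.minAreaRect((P[:,:2]*1000).astype(np.float32));print(n,"grip",r,cv2.boxPoints(r).round(0).tolist())
        else:
            br=(H>10)&(H<28)&(S>90)
            q=big(br)+[a,b];P=onz(c,q,.055);print(n,"spindle",cv2.minEnclosingCircle((P[:,:2]*1000).astype(np.float32)))
            g=(V<165)&(V>20)
            q=big(g)+[a,b];P=onz(c,q,.057);print(n,"ring",cv2.minEnclosingCircle((P[:,:2]*1000).astype(np.float32)),cv2.fitEllipse((P[:,:2]*1000).astype(np.float32)))
t=cs["top"]["pixels"][:,:,::-1]
def crop(n,w,z=6):
    a,b,e,f=win[n][w]; return cv2.resize(cs[n]["pixels"][b:f,a:e,::-1],(390,390),interpolation=cv2.INTER_CUBIC)
cv2.imwrite("pics/crop1.png",np.hstack([crop("top","rest"),crop("top","ring")]))
E
python3 m.py
```

```text
scene rest ((516.743896484375, 242.90069580078125), (59.6975212097168, 148.62559509277344), 63.527565002441406)
   box [[437.0, 249.0], [570.0, 183.0], [597.0, 236.0], [464.0, 303.0]]
scene grip ((530.5591430664062, 233.50823974609375), (15.837656021118164, 106.60071563720703), 62.718082427978516) [[480.0, 251.0], [574.0, 202.0], [582.0, 216.0], [487.0, 265.0]]
scene spindle ((502.5234680175781, -149.72305297851562), 10.759486198425293)
scene ring ((499.3067321777344, -150.0782470703125), 78.30694580078125) ((499.21160888671875, -148.67689514160156), (113.62957000732422, 131.50775146484375), 111.24202728271484)
top rest ((517.201171875, 239.56033325195312), (61.145172119140625, 118.0607681274414), 63.475040435791016)
   box [[451.0, 239.0], [556.0, 186.0], [584.0, 241.0], [478.0, 293.0]]
top grip ((513.0272827148438, 235.62115478515625), (20.479808807373047, 84.9830322265625), 62.95304489135742) [[471.0, 246.0], [546.0, 207.0], [556.0, 225.0], [480.0, 264.0]]
top rest2 ((335.0848693847656, 225.86123657226562), (60.33012390136719, 119.0232162475586), 59.09251022338867)
   box [[269.0, 231.0], [371.0, 169.0], [402.0, 221.0], [300.0, 282.0]]
top spindle ((500.4747314453125, -151.53575134277344), 10.714344024658203)
top ring ((498.6225891113281, -156.51284790039062), 46.50848388671875) ((499.5301513671875, -156.0893096923828), (77.73173522949219, 93.09136199951172), 5.648831367492676)
```

View pics/crop1.png

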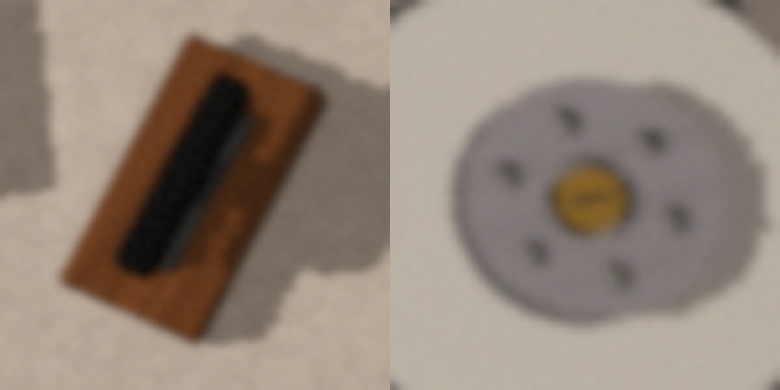

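The left crop confirms the black grip over the farthest rest; the dark bridge shows on its right side. The right crop shows the ring with six holes clearly visible, at crop offsets (180,120), (264,138), (290,215), (232,272), (147,250) and (120,172). Next I refine the hole angle and the grip centre.

```bash
cat > m2.py <<'E'
from h import *
import pickle
cs={n:pickle.load(open(n+"0.pkl","rb")) for n in("scene","top")}
cen={}
for n,c in cs.items():
    C=np.array([.5015,-.1505,.057])
    g=cv2.GaussianBlur(cv2.cvtColor(c["pixels"],cv2.COLOR_RGB2GRAY).astype(np.float32),(3,3),0)
    # polar unwrap of ring face
    for it in range(3):
        P=[];th=np.radians(np.arange(0,360,2)); rr=np.arange(17,34,1.)
        G=np.array([[C[0]+r/1000*np.cos(t),C[1]+r/1000*np.sin(t),.057] for r in rr for t in th])
        uv=proj(c,G).astype(np.float32)
        v=cv2.remap(g,uv[:,0].reshape(len(rr),-1),uv[:,1].reshape(len(rr),-1),cv2.INTER_LINEAR)
        d=np.clip(np.median(v)-8-v,0,None)
        prof=d.sum(0); ph=np.angle((prof*np.exp(6j*th)).sum())/6
        pts=[]
        for k in range(6):
            a=ph+k*np.pi/3; m=np.abs(np.angle(np.exp(1j*(th-a))))<.4
            w=d*m; X=(w*(rr[:,None]*np.cos(th))).sum()/w.sum();Y=(w*(rr[:,None]*np.sin(th))).sum()/w.sum();pts.append((X,Y))
        pts=np.array(pts);off=pts.mean(0);C[:2]+=off/1000
    q=pts-off
    a=np.degrees(np.angle(np.exp(6j*np.arctan2(q[:,1],q[:,0])).sum())/6)
    print(n,"holes centre",C.round(4),"phase deg mod60",np.degrees(ph).round(1),a.round(1),"radii",np.hypot(*q.T).round(1))
# grip bar: black mask, two views -> centre
for n,c in cs.items():
    hsv=cv2.cvtColor(c["pixels"],cv2.COLOR_RGB2HSV);a,b,e,f={"top":(180,205,255,285),"scene":(305,150,350,212)}[n]
    for th in (22,28,34,40):
        m=(hsv[b:f,a:e,2]<th).astype(np.uint8);k,_=cv2.findContours(m,cv2.RETR_EXTERNAL,cv2.CHAIN_APPROX_NONE)
        if not k: continue
        k=max(k,key=cv2.contourArea)[:,0,:]+np.array([a,b]);
        r=cv2.minAreaRect((onz(c,k,.07)[:,:2]*1000).astype(np.float32));print(n,th,np.round(r[0],1),np.round(r[1],1),round(r[2],1))
    print("v stats",np.percentile(hsv[b:f,a:e,2],[1,5,10]))
E
python3 m2.py
```

```text
scene holes centre [ 0.5023 -0.1497  0.057 ] phase deg mod60 13.1 13.1 radii [24.4 24.7 24.8 24.6 24.6 24.7]
top holes centre [ 0.5013 -0.1527  0.057 ] phase deg mod60 13.2 13.2 radii [24.6 25.  24.6 25.2 24.5 24.7]
scene 22 [526.1 235.7] [14.5 95.1] 63.0
scene 28 [529.7 233.6] [ 15.8 104.3] 63.1
scene 34 [529.8 233.4] [ 16.6 105.2] 63.1
scene 40 [530.7 233.1] [ 18.9 107.2] 63.0
v stats [ 6.89 14.   32.  ]
top 22 [513.3 237.2] [14.5 82.4] 63.8
top 28 [513.9 236.4] [17.2 84.1] 63.9
top 34 [513.4 236.2] [18.1 85.1] 63.9
top 40 [513.8 236. ] [20.  85.9] 63.7
v stats [14. 25. 65.]
```

Emit:
jog_arm --motion '[{"z": -20, "spin": 8, "fingers": -1}]'

```text
validation failed for argument at $.mo...
```

Emit:
jog_arm --motion '[{"x": -50, "y": -15, "z": 0, "spin": 1, "fingers": -1}, {"x": -105, "y": -31, "z": 0, "spin": 3, "fingers": -1}, {"x": -160, "y": -47, "z": 0, "spin": 5, "fingers": -1}, {"x": -215, "y": -63, "z": 0, "spin": 7, "fingers": -1}, {"x": -270, "y": -79, "z": 0, "spin": 9, "fingers": -1}, {"x": -325, "y": -95, "z": 0, "spin": 9.8, "fingers": -1}, {"x": -378, "y": -110, "z": 0, "spin": 9.8, "fingers": -1}, {"x": -424.8, "y": -124, "z": 0, "spin": 9.8, "fingers": -1}]'

```text
clock: 1.1
eef_pos: [0.5161, 0.2369, 0.2307]
tool_rot: [0.229, 0.973, -0.0, -0.0]
ft_force: [-0.5, 0.7, 0.7]
grip_width: 0.0854
grasp_force: 0.0
```

Emit:
jog_arm --motion '[{"x": 0, "y": 0, "z": 40, "spin": 0, "fingers": -1}, {"x": 0, "y": 0, "z": 85, "spin": 0, "fingers": -1}, {"x": 0, "y": 0, "z": 130, "spin": 0, "fingers": -1}, {"x": 0, "y": 0, "z": 160, "spin": 0, "fingers": -1}, {"x": 0, "y": 0, "z": 180, "spin": 0, "fingers": -1}, {"x": 0, "y": 0, "z": 189, "spin": 0, "fingers": -1}, {"x": 0, "y": 0, "z": 189, "spin": 0, "fingers": -1}]'

```text
clock: 1.98
eef_pos: [0.5143, 0.2382, 0.0418]
tool_rot: [0.229, 0.973, -0.0, -0.001]
ft_force: [-0.1, 0.1, 0.4]
grip_width: 0.0855
grasp_force: 0.0
```

```bash
python3 - <<'E'
from h import *
o=readout.get_obs();print(o["eef_pos"],o["ft_force"],o["joint_pos"])
out=[]
for n in("scene","top"):
    c=camera(n);p=proj(c,o["eef_pos"]+[0,0,.03])[0].astype(int)
    t=c["pixels"][max(0,p[1]-45):p[1]+45,p[0]-50:p[0]+50,::-1];out.append(cv2.resize(t,(400,360),interpolation=cv2.INTER_CUBIC));print(p)
cv2.imwrite("pics/grasp.png",np.hstack(out))
E
```

```text
[0.5143391  0.2381949  0.04175741] [-0.10972968  0.1103094   0.44543571] [ 4.33723450e-01  5.19925861e-01 -1.03947705e-01  9.48415144e-01
 -4.10379522e-05  8.95570601e-01]
[327 165]
[214 240]
```

View pics/grasp.png

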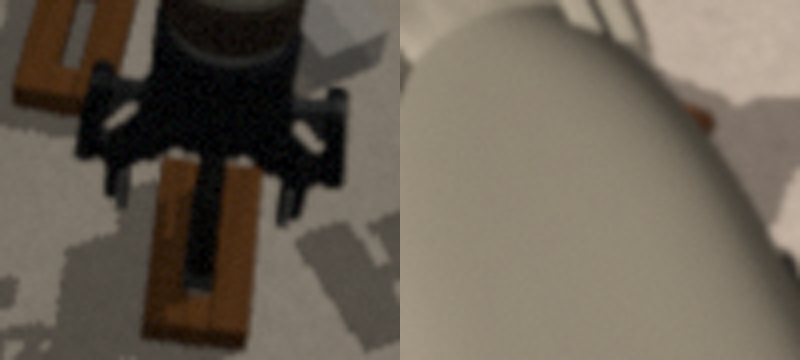

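The scene view (left) shows the open fingers straddling the grip bar at crop (205,215), while the arm hides the top view. I'm closing the fingers now.

Emit:
jog_arm --motion '[{"x": 0, "y": 0, "z": 0, "spin": 0, "fingers": 1}, {"x": 0, "y": 0, "z": 0, "spin": 0, "fingers": 1}, {"x": 0, "y": 0, "z": 0, "spin": 0, "fingers": 1}, {"x": 0, "y": 0, "z": 0, "spin": 0, "fingers": 1}, {"x": 0, "y": 0, "z": 0, "spin": 0, "fingers": 1}, {"x": 0, "y": 0, "z": 0, "spin": 0, "fingers": 1}]'

```text
clock: 2.82
eef_pos: [0.5151, 0.2387, 0.0426]
tool_rot: [0.229, 0.973, 0.0, 0.0]
ft_force: [0.1, 1.2, 1.9]
grip_width: 0.0147
grasp_force: 60.4
```

Emit:
jog_arm --motion '[{"x": 0, "y": 0, "z": -8, "spin": 0, "fingers": 1}, {"x": 0, "y": 0, "z": -25, "spin": 0, "fingers": 1}, {"x": 0, "y": 0, "z": -50, "spin": 0, "fingers": 1}, {"x": -10, "y": -22, "z": -75, "spin": 0, "fingers": 1}, {"x": -27, "y": -60, "z": -90, "spin": 4, "fingers": 1}, {"x": -49, "y": -108, "z": -90, "spin": 8, "fingers": 1}, {"x": -71, "y": -156, "z": -90, "spin": 12, "fingers": 1}, {"x": -93, "y": -204, "z": -90, "spin": 16, "fingers": 1}]'

```text
clock: 3.82
eef_pos: [0.506, 0.0126, 0.1322]
tool_rot: [0.363, 0.932, -0.001, -0.001]
ft_force: [-0.6, 0.8, -3.0]
grip_width: 0.015
grasp_force: 59.9
```

Emit:
jog_arm --motion '[{"x": -30, "y": -35, "z": 0, "spin": 2, "fingers": 1}, {"x": -62, "y": -72, "z": 0, "spin": 4.3, "fingers": 1}, {"x": -92, "y": -107, "z": 15, "spin": 4.3, "fingers": 1}, {"x": -108, "y": -125, "z": 30, "spin": 4.3, "fingers": 1}, {"x": -108, "y": -125, "z": 30, "spin": 4.3, "fingers": 1}, {"x": -108, "y": -125, "z": 30, "spin": 4.3, "fingers": 1}]'

```text
clock: 4.58
eef_pos: [0.502, -0.1503, 0.1023]
tool_rot: [0.397, 0.918, 0.0, -0.001]
ft_force: [0.3, 0.2, -2.3]
grip_width: 0.015
grasp_force: 59.8
```

```bash
python3 - <<'E'
from h import *
import pickle
o=readout.get_obs();print(o["eef_pos"],o["tool_rot"],o["ft_force"],o["ft_torque"],o["joint_pos"][5])
out=[]
for n in("scene","top"):
    c=camera(n);pickle.dump(c,open(n+"1.pkl","wb"));p=proj(c,o["eef_pos"])[0].astype(int)
    y=max(0,p[1]-35);x=max(0,p[0]-35)
    t=c["pixels"][y:y+60,x:x+66,::-1];out.append(cv2.resize(t,(396,360),interpolation=cv2.INTER_CUBIC));print(p,x,y)
cv2.imwrite("pics/hover.png",np.hstack(out))
E
```

```text
[ 0.5020102  -0.15028046  0.10233013] [ 3.96827047e-01  9.17893212e-01  8.13363770e-05 -5.81942682e-04] [ 0.26410843  0.17756948 -2.31711068] [ 0.03622221  0.00847    -0.0096639 ] 0.5250755205574089
[152 200] 117 165
[413 240] 378 205
```

View pics/hover.png

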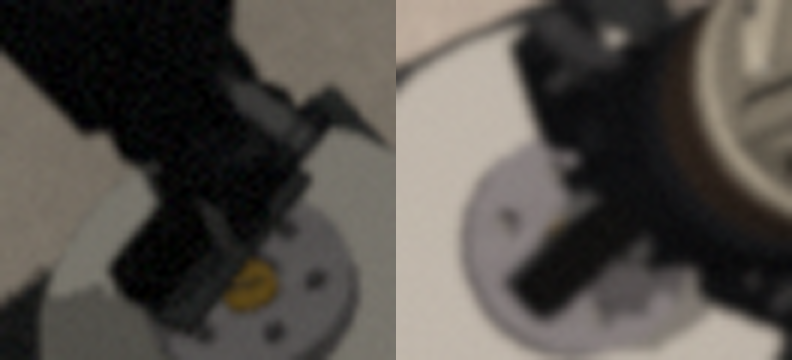

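The scene panel shows the dark bridge just above the ring, its near end at about crop (165,320), and the brass spindle at (250,288). The top panel shows the bar's near end at about (530,300). Next I measure the bar ends against the ring along and across the bar.

```bash
cat > p.py <<'E'
from h import *
import pickle
o=readout.get_obs();T=o["eef_pos"];q=o["tool_rot"]
from scipy.spatial.transform import Rotation as R
M=R.from_quat(q).as_matrix();u=-M[:,0];n=M[:,1];zo=T[2]-.0200
def line(c,g,a0,dirv,s,z):
    P=np.array([T+a0+dirv*k/1000 for k in s]);P[:,2]=z
    uv=proj(c,P).astype(np.float32);return cv2.remap(g,uv[:,0].reshape(1,-1),uv[:,1].reshape(1,-1),cv2.INTER_LINEAR)[0]
for nm,sg in(("top",-1),("scene",1)):
    c=pickle.load(open(nm+"1.pkl","rb"));g=cv2.cvtColor(c["pixels"],cv2.COLOR_RGB2GRAY).astype(np.float32)
    for lab,z in(("barlow",zo+.026),("bartop",zo+.048),("bridge_top",zo+.008),("bridge_low",zo)):
        s=np.arange(24,60,2)*sg
        print(nm,lab,"along",s[0],"..",np.mean([line(c,g,n*w,u,s,z) for w in(-.004,0,.004)],0).round().astype(int))
    s=np.arange(-24,25,2)
    for lab,z in(("bartop",zo+.048),("barlow",zo+.026),("bridge_low",zo)):
        print(nm,lab,"across -24..24",np.mean([line(c,g,u*a*sg,n,s,z) for a in(.030,.034)],0).round().astype(int))
E
python3 p.py
```

```text
top barlow along -24 .. [ 16  17  17  16  16  18  17  17  28  59  96 119 124 118 118 140 167 180]
top bartop along -24 .. [ 17  16  17  17  16  17  17  17  19  19  21  34  66 102 121 123 116 123]
top bridge_top along -24 .. [ 18  18  18  18  17  21  38  72 106 123 124 116 120 146 171 181 183 183]
top bridge_low along -24 .. [ 19  19  19  18  22  41  75 108 123 124 116 120 145 170 180 183 183 183]
top bartop across -24..24 [124 113  99  91  93  97 100  91  63  32  19  16  15  17  16  18  29  54
  88 116 126 123 111 103 100]
top barlow across -24..24 [124 121 121 124 123 121 108  75  39  21  16  17  17  17  18  25  47  83
 113 126 127 125 125 125 125]
top bridge_low across -24..24 [124 126 128 126 124 114  91  61  38  28  26  25  26  29  38  55  83 110
 123 127 129 130 129 127 122]
scene barlow along 24 .. [ 4  4  3  4  8  6  4  2  5 18 47 70 77 78 79 80 79 78]
scene bartop along 24 .. [30 30 29 29 31 29 31 32 31 35 38 55 79 94 94 86 81 80]
scene bridge_top along 24 .. [18 16 17 20 18 20 23 29 45 61 70 75 78 79 79 78 78 78]
scene bridge_low along 24 .. [25 28 29 29 29 28 31 47 60 66 69 73 77 79 78 78 78 78]
scene bartop across -24..24 [108 107 112 115 115 116 115 115 113 102  71  32   9   5   8   6   4   4
   3   4   6   3   7  18  20]
scene barlow across -24..24 [116 115 108  85  43  18  10  10   7   6   6   7   4   4   5   7   9  21
  22  23  28  33  32  32  44]
scene bridge_low across -24..24 [36 28 18 15 14 14 16 14 13 16 25 28 30 30 32 30 30 37 46 51 58 71 80 83
 83]
```

Emit:
jog_arm --motion '[{"x": 0, "y": -2, "z": 5, "spin": 0, "fingers": 1}, {"x": 0, "y": -2, "z": 10, "spin": 0, "fingers": 1}, {"x": 0, "y": -2, "z": 13, "spin": 0, "fingers": 1}, {"x": 0, "y": -2, "z": 14.5, "spin": 0, "fingers": 1}, {"x": 0, "y": -2, "z": 15.5, "spin": 0, "fingers": 1}, {"x": 0, "y": -2, "z": 16.5, "spin": 0, "fingers": 1}]'

```text
clock: 5.42
eef_pos: [0.5009, -0.152, 0.0858]
tool_rot: [0.397, 0.918, 0.0, -0.0]
ft_force: [-0.5, 0.0, -2.8]
grip_width: 0.0149
grasp_force: 59.9
```

Emit:
jog_arm --motion '[{"x": 0, "y": 0, "z": 0.7, "spin": 0, "fingers": 1}, {"x": 0, "y": 0, "z": 1.4, "spin": 0, "fingers": 1}, {"x": 0, "y": 0, "z": 2, "spin": 0, "fingers": 1}]'

```text
clock: 5.8
eef_pos: [0.5009, -0.1521, 0.0838]
tool_rot: [0.397, 0.918, 0.0, -0.0]
ft_force: [-0.6, 0.4, -1.7]
grip_width: 0.0155
grasp_force: 60.0
```

Emit:
jog_arm --motion '[{"x": 0, "y": 0, "z": 0.7, "spin": 0, "fingers": 1}, {"x": 0, "y": 0, "z": 1.4, "spin": 0, "fingers": 1}, {"x": 0, "y": 0, "z": 2, "spin": 0, "fingers": 1}]'

```text
clock: 6.18
eef_pos: [0.5009, -0.152, 0.0818]
tool_rot: [0.397, 0.918, 0.0, -0.0]
ft_force: [-1.3, 1.1, -2.3]
grip_width: 0.015
grasp_force: 60.0
```

Emit:
jog_arm --motion '[{"x": 0.4, "y": 0, "z": 0.5, "spin": 0, "fingers": 1}, {"x": 0.4, "y": 0, "z": 1, "spin": 0, "fingers": 1}, {"x": 0.4, "y": 0, "z": 1.5, "spin": 0, "fingers": 1}, {"x": 0.4, "y": 0, "z": 2, "spin": 0, "fingers": 1}]'

```text
clock: 6.68
eef_pos: [0.5008, -0.152, 0.0798]
tool_rot: [0.397, 0.918, -0.0, 0.0]
ft_force: [-0.8, -0.1, -2.2]
grip_width: 0.0148
grasp_force: 59.9
```

Emit:
jog_arm --motion '[{"x": 0, "y": 0, "z": 0.5, "spin": 0, "fingers": 1}, {"x": 0, "y": 0, "z": 1, "spin": 0, "fingers": 1}, {"x": 0, "y": 0, "z": 1.5, "spin": 0, "fingers": 1}, {"x": 0, "y": 0, "z": 2, "spin": 0, "fingers": 1}]'

```text
clock: 7.18
eef_pos: [0.5007, -0.1519, 0.0778]
tool_rot: [0.397, 0.918, -0.0, 0.0]
ft_force: [-0.6, -0.7, -2.6]
grip_width: 0.015
grasp_force: 59.8
```

Emit:
jog_arm --motion '[{"x": 0, "y": 0, "z": 0.4, "spin": 0, "fingers": 1}, {"x": 0, "y": 0, "z": 0.8, "spin": 0, "fingers": 1}, {"x": 0, "y": 0, "z": 1, "spin": 0, "fingers": 1}]'

```text
clock: 7.55
eef_pos: [0.5008, -0.1519, 0.0775]
tool_rot: [0.397, 0.918, -0.0, 0.0]
ft_force: [-2.7, 1.1, 5.2]
grip_width: 0.0149
grasp_force: 61.1
```

Emit:
jog_arm --motion '[{"x": 0, "y": 0, "z": 0, "spin": 0, "fingers": 1}, {"x": 0, "y": 0, "z": 0, "spin": 0, "fingers": 1}, {"x": 0, "y": 0, "z": -0.3, "spin": 4, "fingers": 1}, {"x": 0, "y": 0, "z": -0.3, "spin": 8, "fingers": 1}, {"x": 0, "y": 0, "z": -0.3, "spin": 12, "fingers": 1}]'

```text
clock: 8.18
eef_pos: [0.5006, -0.1518, 0.0775]
tool_rot: [0.491, 0.871, -0.0, 0.0]
ft_force: [-2.8, -0.0, 4.1]
grip_width: 0.0152
grasp_force: 60.8
```

```bash
cat > s.py <<'E'
from h import *
o=readout.get_obs();q=o["tool_rot"];print(o["clock"],o["eef_pos"].round(4),"yaw x",np.degrees(2*np.arctan2(q[1],q[0])).round(2),o["ft_force"].round(1),o["ft_torque"].round(2),o["joint_pos"][5].round(3))
E
python3 s.py
```

```text
8.175 [ 0.5006 -0.1518  0.0775] yaw x 121.16 [-2.8 -0.   4.1] [0.09 0.63 0.32] 0.733
```

Emit:
jog_arm --motion '[{"x": 0, "y": 0, "z": 0, "spin": 4, "fingers": 1}, {"x": 0, "y": 0, "z": 0, "spin": 8, "fingers": 1}, {"x": 0, "y": 0, "z": 0, "spin": 11, "fingers": 1}, {"x": 0, "y": 0, "z": 0, "spin": 13, "fingers": 1}]'

```text
clock: 8.68
eef_pos: [0.5004, -0.1518, 0.0775]
tool_rot: [0.586, 0.81, -0.0, -0.0]
ft_force: [-3.0, 0.1, 6.0]
grip_width: 0.015
grasp_force: 61.1
```

```bash
python3 s.py
```

```text
8.675 [ 0.5004 -0.1518  0.0775] yaw x 108.2 [-3.   0.1  6. ] [0.13 0.86 0.31] 0.959
```

Emit:
jog_arm --motion '[{"x": 0, "y": -0.3, "z": 0, "spin": 1.5, "fingers": 1}, {"x": 0, "y": -0.3, "z": 0, "spin": 3, "fingers": 1}, {"x": 0, "y": -0.3, "z": 0, "spin": 4, "fingers": 1}]'

```text
clock: 9.05
eef_pos: [0.5003, -0.1518, 0.0775]
tool_rot: [0.614, 0.789, 0.0, 0.0]
ft_force: [-2.6, 0.6, 5.1]
grip_width: 0.015
grasp_force: 61.0
```

```bash
python3 s.py
```

```text
9.05 [ 0.5003 -0.1518  0.0775] yaw x 104.23 [-2.6  0.6  5.1] [0.23 0.77 0.31] 1.028
```

Emit:
jog_arm --motion '[{"x": 0, "y": 0, "z": 0, "spin": 1.5, "fingers": 1}, {"x": 0, "y": 0, "z": 0, "spin": 3, "fingers": 1}, {"x": 0, "y": 0, "z": 0, "spin": 4, "fingers": 1}]'

```text
clock: 9.43
eef_pos: [0.5002, -0.1518, 0.0775]
tool_rot: [0.641, 0.767, 0.0, -0.0]
ft_force: [-2.7, 1.3, 5.4]
grip_width: 0.015
grasp_force: 61.1
```

```bash
python3 s.py
```

```text
9.425 [ 0.5002 -0.1518  0.0775] yaw x 100.23 [-2.7  1.3  5.4] [0.16 0.85 0.3 ] 1.098
```

Emit:
jog_arm --motion '[{"x": 0, "y": -0.3, "z": 0, "spin": 1.5, "fingers": 1}, {"x": 0, "y": -0.3, "z": 0, "spin": 3, "fingers": 1}, {"x": 0, "y": -0.3, "z": 0, "spin": 4, "fingers": 1}]'

```text
clock: 9.8
eef_pos: [0.5002, -0.1518, 0.0776]
tool_rot: [0.668, 0.744, 0.0, 0.0]
ft_force: [-3.3, 0.9, 5.9]
grip_width: 0.0153
grasp_force: 61.0
```

```bash
python3 s.py
```

```text
9.8 [ 0.5002 -0.1518  0.0776] yaw x 96.23 [-3.3  0.9  5.9] [0.3  0.68 0.28] 1.167
```

Emit:
jog_arm --motion '[{"x": 0, "y": 0.2, "z": 0, "spin": 1.5, "fingers": 1}, {"x": 0, "y": 0.2, "z": 0, "spin": 3, "fingers": 1}, {"x": 0, "y": 0.2, "z": 0, "spin": 4, "fingers": 1}]'

```text
clock: 10.18
eef_pos: [0.5001, -0.1518, 0.0775]
tool_rot: [0.693, 0.721, 0.0, -0.0]
ft_force: [-3.0, 0.9, 6.5]
grip_width: 0.0152
grasp_force: 61.1
```

```bash
python3 s.py
```

```text
10.175 [ 0.5001 -0.1518  0.0775] yaw x 92.23 [-3.   0.9  6.5] [0.23 0.84 0.32] 1.237
```

Emit:
jog_arm --motion '[{"x": 0, "y": 0, "z": 0, "spin": 1.5, "fingers": 1}, {"x": 0, "y": 0, "z": 0, "spin": 3, "fingers": 1}, {"x": 0, "y": 0, "z": 0, "spin": 4, "fingers": 1}]'

```text
clock: 10.55
eef_pos: [0.5001, -0.1517, 0.0775]
tool_rot: [0.717, 0.697, 0.0, -0.0]
ft_force: [-3.3, 1.1, 6.9]
grip_width: 0.0153
grasp_force: 62.1
```

```bash
python3 s.py
```

```text
10.55 [ 0.5001 -0.1517  0.0775] yaw x 88.31 [-3.3  1.1  6.9] [0.26 0.89 0.91] 1.306
```

Emit:
jog_arm --motion '[{"x": 0, "y": 0, "z": 0, "spin": 0.7, "fingers": 1}, {"x": 0, "y": 0, "z": 0, "spin": 0.7, "fingers": 1}]'

```text
clock: 10.8
eef_pos: [0.5001, -0.1517, 0.0775]
tool_rot: [0.721, 0.693, -0.0, -0.0]
ft_force: [-4.0, 0.3, 5.9]
grip_width: 0.0148
grasp_force: 63.3
```

```bash
python3 s.py
```

```text
10.8 [ 0.5001 -0.1517  0.0775] yaw x 87.7 [-4.   0.3  5.9] [0.24 0.89 1.04] 1.316
```

Emit:
jog_arm --motion '[{"x": 0, "y": 0, "z": 0, "spin": -1, "fingers": 1}, {"x": 0, "y": 0, "z": 0, "spin": -1.7, "fingers": 1}, {"x": 0, "y": 0, "z": -2, "spin": -1.7, "fingers": 1}, {"x": 0, "y": 0, "z": -5, "spin": -1.7, "fingers": 1}, {"x": 0, "y": 0, "z": -9, "spin": -1.7, "fingers": 1}, {"x": 0, "y": 0, "z": -15, "spin": -1.7, "fingers": 1}, {"x": 0, "y": 0, "z": -35, "spin": -1.7, "fingers": 1}, {"x": 0, "y": 0, "z": -55, "spin": -1.7, "fingers": 1}]'

```text
clock: 11.8
eef_pos: [0.5006, -0.1526, 0.1334]
tool_rot: [0.712, 0.702, -0.0, 0.001]
ft_force: [-0.2, 0.1, -4.2]
grip_width: 0.0148
grasp_force: 59.8
```

```bash
python3 s.py
```

```text
11.8 [ 0.5006 -0.1526  0.1334] yaw x 89.2 [-0.2  0.1 -4.2] [ 0.01 -0.01 -0.02] 1.289
```

Emit:
jog_arm --motion '[{"x": 30, "y": 0.8, "z": -5, "spin": -6, "fingers": 1}, {"x": 75, "y": 2, "z": -5, "spin": -14, "fingers": 1}, {"x": 125, "y": 3.2, "z": -5, "spin": -23, "fingers": 1}, {"x": 178, "y": 4.5, "z": -5, "spin": -32, "fingers": 1}, {"x": 232, "y": 6, "z": -5, "spin": -41, "fingers": 1}, {"x": 286, "y": 7.3, "z": -5, "spin": -50, "fingers": 1}, {"x": 340, "y": 8.7, "z": -5, "spin": -58, "fingers": 1}, {"x": 391.5, "y": 10, "z": -5, "spin": -64.3, "fingers": 1}]'

```text
clock: 12.8
eef_pos: [0.5163, 0.241, 0.1382]
tool_rot: [0.227, 0.974, 0.0, 0.001]
ft_force: [0.8, 0.1, -2.4]
grip_width: 0.0149
grasp_force: 59.8
```

Emit:
jog_arm --motion '[{"x": 0, "y": 0, "z": 15, "spin": 0, "fingers": 1}, {"x": 0, "y": 0, "z": 35, "spin": 0, "fingers": 1}, {"x": 0, "y": 0, "z": 50, "spin": 0, "fingers": 1}, {"x": 0, "y": 0, "z": 50, "spin": 0, "fingers": 1}, {"x": 0, "y": 0, "z": 50, "spin": 0, "fingers": 1}]'

```text
clock: 13.42
eef_pos: [0.5161, 0.2389, 0.0877]
tool_rot: [0.229, 0.973, 0.0, 0.0]
ft_force: [-0.1, 0.1, -2.5]
grip_width: 0.0151
grasp_force: 59.9
```

```bash
python3 s.py; python3 - <<'E'
from h import *
import pickle
o=readout.get_obs()
out=[]
for n in("scene","top"):
    c=camera(n);pickle.dump(c,open(n+"2.pkl","wb"));p=proj(c,o["eef_pos"])[0].astype(int)
    y=max(0,p[1]-30);x=max(0,p[0]-33)
    t=c["pixels"][y:y+60,x:x+66,::-1];out.append(cv2.resize(t,(396,360),interpolation=cv2.INTER_CUBIC));print(p,x,y)
cv2.imwrite("pics/hover2.png",np.hstack(out))
E
```

```text
13.425 [0.5161 0.2389 0.0877] yaw x 153.47 [-0.1  0.1 -2.5] [ 0.01 -0.01 -0.01] 0.897
[328 162] 295 132
[213 238] 180 208
```

View pics/hover2.png

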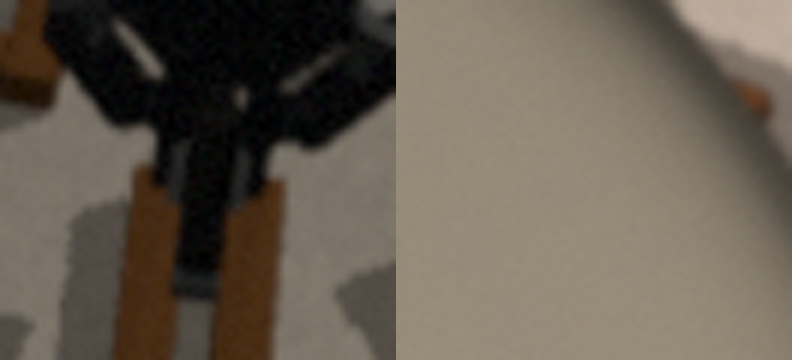

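The scene panel shows the bridge end at (195,280), in line with the slot at (195,330). I'm lowering it.

Emit:
jog_arm --motion '[{"x": 0, "y": 0, "z": 15, "spin": 0, "fingers": 1}, {"x": 0, "y": 0, "z": 28, "spin": 0, "fingers": 1}, {"x": 0, "y": 0, "z": 34, "spin": 0, "fingers": 1}, {"x": 0, "y": 0, "z": 36, "spin": 0, "fingers": 1}, {"x": 0, "y": 0, "z": 38, "spin": 0, "fingers": 1}]'

```text
clock: 14.15
eef_pos: [0.5157, 0.2395, 0.0491]
tool_rot: [0.229, 0.973, 0.0, 0.0]
ft_force: [0.5, 0.5, -1.5]
grip_width: 0.015
grasp_force: 60.0
```

Tips are about 3 mm inside the slot with no contact, so I continue down.

Emit:
jog_arm --motion '[{"x": 0, "y": 0, "z": 2, "spin": 0, "fingers": 1}, {"x": 0, "y": 0, "z": 4, "spin": 0, "fingers": 1}, {"x": 0, "y": 0, "z": 5.5, "spin": 0, "fingers": 1}, {"x": 0, "y": 0, "z": 6.5, "spin": 0, "fingers": 1}, {"x": 0, "y": 0, "z": 7, "spin": 0, "fingers": 1}, {"x": 0, "y": 0, "z": 7.3, "spin": 0, "fingers": 1}]'

```text
clock: 14.9
eef_pos: [0.5156, 0.2394, 0.0426]
tool_rot: [0.229, 0.973, 0.0, 0.0]
ft_force: [-3.2, -1.1, 5.6]
grip_width: 0.0144
grasp_force: 61.1
```

It is seated at the same height as at the grasp. I'm opening the fingers and then rising.

Emit:
jog_arm --motion '[{"x": 0, "y": 0, "z": -0.5, "spin": 0, "fingers": 1}, {"x": 0, "y": 0, "z": -0.5, "spin": 0, "fingers": -1}, {"x": 0, "y": 0, "z": -0.5, "spin": 0, "fingers": -1}, {"x": 0, "y": 0, "z": -0.5, "spin": 0, "fingers": -1}, {"x": 0, "y": 0, "z": -0.5, "spin": 0, "fingers": -1}, {"x": 0, "y": 0, "z": -0.5, "spin": 0, "fingers": -1}, {"x": 0, "y": 0, "z": -0.5, "spin": 0, "fingers": -1}]'

```text
clock: 15.78
eef_pos: [0.5155, 0.2393, 0.0423]
tool_rot: [0.229, 0.973, -0.0, -0.0]
ft_force: [0.6, 0.5, 0.1]
grip_width: 0.0854
grasp_force: 0.0
```

Emit:
jog_arm --motion '[{"x": 0, "y": 0, "z": -10, "spin": 0, "fingers": -1}, {"x": 0, "y": 0, "z": -40, "spin": 0, "fingers": -1}, {"x": 0, "y": 0, "z": -90, "spin": 0, "fingers": -1}, {"x": 50, "y": 0, "z": -120, "spin": 0, "fingers": -1}, {"x": 100, "y": 0, "z": -130, "spin": 0, "fingers": -1}, {"x": 150, "y": 50, "z": -130, "spin": 0, "fingers": -1}, {"x": 200, "y": 90, "z": -130, "spin": 0, "fingers": -1}, {"x": 250, "y": 120, "z": -130, "spin": 0, "fingers": -1}]'

```text
clock: 16.77
eef_pos: [0.3475, 0.4555, 0.1735]
tool_rot: [0.229, 0.973, 0.001, 0.001]
ft_force: [-0.5, 0.3, -0.9]
grip_width: 0.0852
grasp_force: 0.0
```

```bash
python3 s.py; python3 - <<'E'
from h import *
for n in("scene","top"):
    c=camera(n);cv2.imwrite(f"pics/{n}_end.png",cv2.resize(c["pixels"][:,:,::-1],(784,588),interpolation=cv2.INTER_CUBIC))
E
```

```text
16.775 [0.3475 0.4555 0.1735] yaw x 153.5 [-0.5  0.3 -0.9] [ 0.05 -0.05  0.03] 1.382
```

View pics/top_end.png

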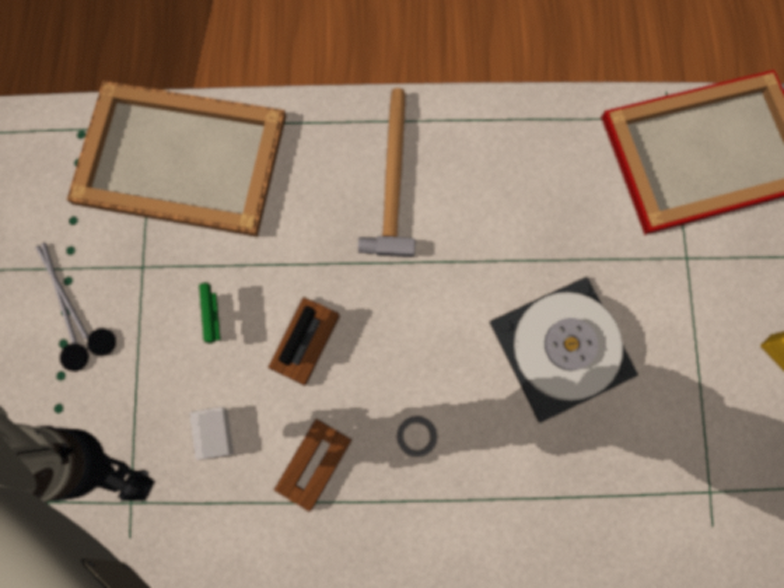

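View pics/scene_end.png

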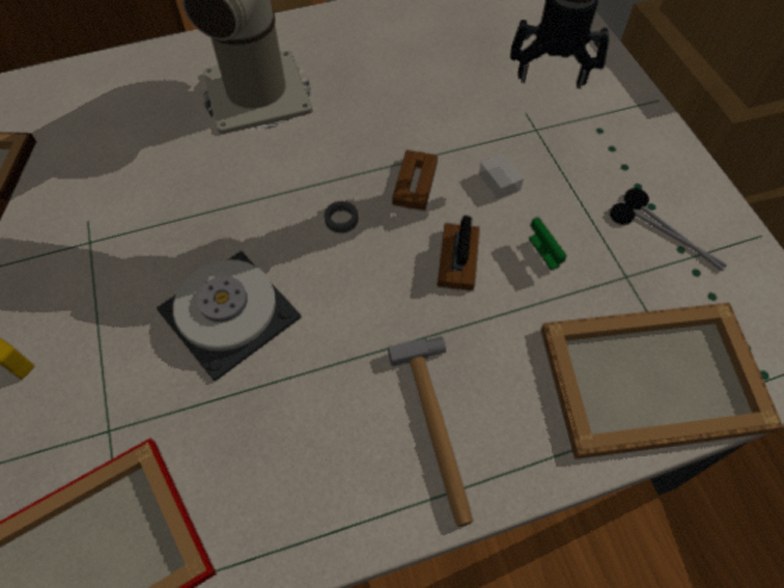

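Both pictures show the spanner back upright on its rest (top (298,336), scene (462,243)), the ring turned, and the hammer, tape and box unmoved. The grip looks slightly shifted in the top view, so I check the numbers before handing in.

```bash
python3 - <<'E'
from h import *
import pickle
for n in("scene","top"):
    c1=camera(n)
    for lab,c in(("before",pickle.load(open(n+"0.pkl","rb"))),("after",c1)):
        v=cv2.cvtColor(c["pixels"],cv2.COLOR_RGB2HSV)[...,2];a,b,e,f={"top":(180,205,255,285),"scene":(305,150,350,212)}[n]
        for th in(22,34):
            k,_=cv2.findContours((v[b:f,a:e]<th).astype(np.uint8),cv2.RETR_EXTERNAL,cv2.CHAIN_APPROX_NONE)
            k=max(k,key=cv2.contourArea)[:,0,:]+np.array([a,b]);r=cv2.minAreaRect((onz(c,k,.07)[:,:2]*1000).astype(np.float32))
            print(n,lab,th,np.round(r[0],1),np.round(r[1],1),round(r[2],1))
    if n=="top": cv2.imwrite("pics/rest_end.png",cv2.resize(np.hstack([pickle.load(open("top0.pkl","rb"))["pixels"][205:285,180:255],c1["pixels"][205:285,180:255]])[...,::-1],(750,400),interpolation=cv2.INTER_CUBIC))
E
```

```text
scene before 22 [526.1 235.7] [14.5 95.1] 63.0
scene before 34 [529.8 233.4] [ 16.6 105.2] 63.1
scene after 22 [529.3 238.4] [21.8 94.9] 62.3
scene after 34 [532.8 236.1] [ 24.6 104.2] 63.8
top before 22 [513.3 237.2] [14.5 82.4] 63.8
top before 34 [513.4 236.2] [18.1 85.1] 63.9
top after 22 [515.6 241.7] [17.2 82.4] 63.9
top after 34 [514.9 239.3] [25.2 85. ] 63.0
```

View pics/rest_end.png

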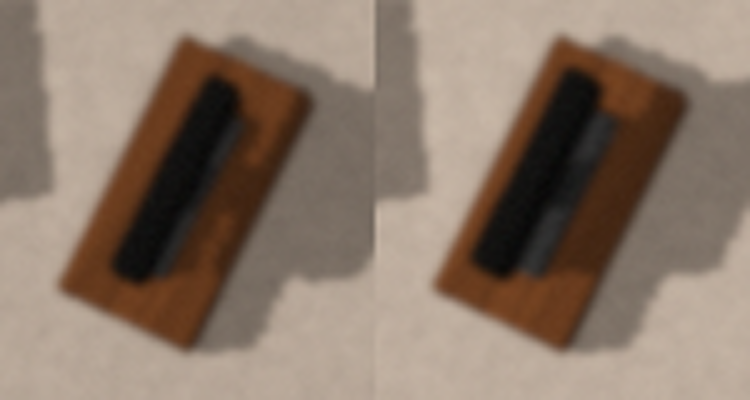

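The after crop (right) shows more bridge beside the bar than before: about 30 mm across against 24 mm. That means the spanner leans roughly 0.14 rad towards +n. The scene camera looks along the bar, so my last picture goes there, before and after.

```bash
python3 - <<'E'
from h import *
import pickle
c0=pickle.load(open("scene0.pkl","rb"));c1=camera("scene");pickle.dump(c1,open("scene3.pkl","wb"))
f=lambda c:cv2.resize(np.clip(c["pixels"][150:210,308:348,::-1].astype(float)*2,0,255).astype(np.uint8),(400,600),interpolation=cv2.INTER_CUBIC)
cv2.imwrite("pics/lean.png",np.hstack([f(c0),f(c1)]))
E
```

```text
(no output)
```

View pics/lean.png

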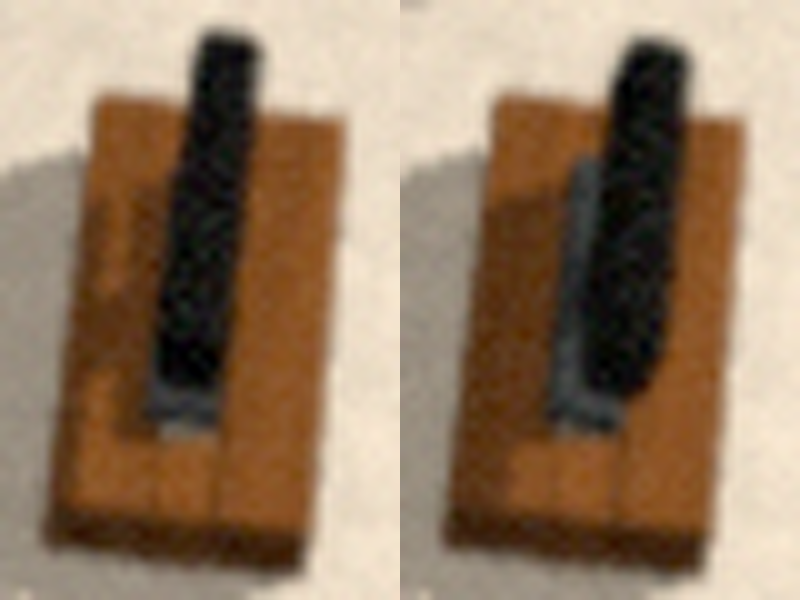

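The last picture shows before (left, bar straight over the bridge at (190,380)) and after (right, bridge in the slot but the bar leaning right, about 7 mm at (620,380)). The bridge (18 mm) overlaps the slot (14 mm) by only 2 mm a side. If the spanner sits too far to the −n side, the +n edge of the bridge drops in, which fits this lean. I'll grip again and set it about 2.3 mm further along tool +y.

Emit:
jog_arm --motion '[{"x": -50, "y": -23, "z": 0, "spin": 0, "fingers": -1}, {"x": -100, "y": -47, "z": 0, "spin": 0, "fingers": -1}, {"x": -150, "y": -70, "z": 0, "spin": 0, "fingers": -1}, {"x": -200, "y": -94, "z": 0, "spin": 0, "fingers": -1}, {"x": -250, "y": -117, "z": 0, "spin": 0, "fingers": -1}, {"x": -250, "y": -117, "z": 30, "spin": 0, "fingers": -1}, {"x": -250, "y": -117, "z": 60, "spin": 0, "fingers": -1}, {"x": -250, "y": -117, "z": 80, "spin": 0, "fingers": -1}]'

```text
clock: 18.02
eef_pos: [0.5196, 0.2344, 0.0913]
tool_rot: [0.231, 0.973, -0.001, -0.001]
ft_force: [0.1, 0.6, -1.1]
grip_width: 0.0854
grasp_force: 0.0
```

Emit:
jog_arm --motion '[{"x": 0, "y": 0, "z": 25, "spin": 0, "fingers": -1}, {"x": 0, "y": 0, "z": 42, "spin": 0, "fingers": -1}, {"x": 0, "y": 0, "z": 49, "spin": 0, "fingers": -1}, {"x": 0, "y": 0, "z": 49, "spin": 0, "fingers": -1}]'

```text
clock: 18.52
eef_pos: [0.5198, 0.2362, 0.0434]
tool_rot: [0.23, 0.973, -0.0, -0.0]
ft_force: [-0.7, -0.2, 0.3]
grip_width: 0.0853
grasp_force: 0.0
```

Emit:
jog_arm --motion '[{"x": 0, "y": 0, "z": 0, "spin": 0, "fingers": 1}, {"x": 0, "y": 0, "z": 0, "spin": 0, "fingers": 1}, {"x": 0, "y": 0, "z": 0, "spin": 0, "fingers": 1}, {"x": 0, "y": 0, "z": 0, "spin": 0, "fingers": 1}, {"x": 0, "y": 0, "z": 0, "spin": 0, "fingers": 1}, {"x": 0, "y": 0, "z": 0, "spin": 0, "fingers": 1}]'

```text
clock: 19.27
eef_pos: [0.5202, 0.2379, 0.0439]
tool_rot: [0.229, 0.973, 0.001, 0.001]
ft_force: [0.1, 0.5, 3.1]
grip_width: 0.015
grasp_force: 59.8
```

Emit:
jog_arm --motion '[{"x": 0, "y": 0, "z": -2, "spin": 0, "fingers": 1}, {"x": 0, "y": 0.8, "z": -4, "spin": 0, "fingers": 1}, {"x": 0, "y": 1.6, "z": -4, "spin": 0, "fingers": 1}, {"x": 0, "y": 1.6, "z": -4, "spin": 0, "fingers": 1}]'

```text
clock: 19.77
eef_pos: [0.5201, 0.2387, 0.0469]
tool_rot: [0.229, 0.973, -0.0, -0.0]
ft_force: [0.6, 0.2, -2.4]
grip_width: 0.015
grasp_force: 59.0
```

```bash
python3 s.py; cat > lean.py <<'E'
from h import *
import pickle,sys
# scene camera looks along the bar: per-row black-bar mid column vs rest edges' mid column
def prof(c,rows):
    hsv=cv2.cvtColor(c["pixels"],cv2.COLOR_RGB2HSV).astype(int);out=[]
    for r in rows:
        V=hsv[r,300:352,2];S=hsv[r,300:352,1];H=hsv[r,300:352,0]
        b=np.where(V<18)[0];w=np.where((S>110)&((H<20)|(H>170))&(V>25))[0]
        out.append((r,(b.min()+300,b.max()+300) if len(b) else None,(w.min()+300,w.max()+300) if len(w) else None))
    return out
if __name__=="__main__":
    L=[pickle.load(open(f,"rb")) for f in("scene0.pkl","scene3.pkl")]+[camera("scene")]
    for r in zip(*[prof(c,range(168,196,3)) for c in L]): print(*r)
E
python3 lean.py
```

```text
19.775 [0.5201 0.2387 0.0469] yaw x 153.54 [ 0.6  0.2 -2.4] [-0.01 -0.01  0.01] 0.892
(168, (np.int64(326), np.int64(331)), (np.int64(317), np.int64(341))) (168, (np.int64(328), np.int64(334)), (np.int64(317), np.int64(341))) (168, (np.int64(320), np.int64(345)), (np.int64(316), np.int64(341)))
(171, (np.int64(325), np.int64(331)), (np.int64(316), np.int64(340))) (171, (np.int64(328), np.int64(331)), (np.int64(316), np.int64(340))) (171, (np.int64(320), np.int64(337)), (np.int64(316), np.int64(340)))
(174, (np.int64(325), np.int64(330)), (np.int64(316), np.int64(340))) (174, (np.int64(327), np.int64(334)), (np.int64(316), np.int64(340))) (174, (np.int64(320), np.int64(336)), (np.int64(316), np.int64(340)))
(177, (np.int64(325), np.int64(330)), (np.int64(316), np.int64(340))) (177, (np.int64(326), np.int64(333)), (np.int64(315), np.int64(340))) (177, (np.int64(325), np.int64(330)), (np.int64(316), np.int64(340)))
(180, (np.int64(324), np.int64(329)), (np.int64(315), np.int64(340))) (180, (np.int64(326), np.int64(333)), (np.int64(315), np.int64(340))) (180, (np.int64(325), np.int64(330
[... 203 characters left out ...]
t64(330)), (np.int64(315), np.int64(340)))
(186, (np.int64(324), np.int64(329)), (np.int64(314), np.int64(339))) (186, (np.int64(326), np.int64(332)), (np.int64(314), np.int64(339))) (186, (np.int64(324), np.int64(329)), (np.int64(314), np.int64(339)))
(189, None, (np.int64(314), np.int64(339))) (189, (np.int64(329), np.int64(330)), (np.int64(314), np.int64(339))) (189, None, (np.int64(314), np.int64(339)))
(192, None, (np.int64(314), np.int64(339))) (192, (np.int64(328), np.int64(328)), (np.int64(314), np.int64(339))) (192, None, (np.int64(314), np.int64(339)))
(195, None, (np.int64(313), np.int64(338))) (195, None, (np.int64(314), np.int64(338))) (195, None, (np.int64(313), np.int64(338)))
```

In hand the bar now stands in the same columns (324–330) as in the original upright pose. I lower it and let go.

Emit:
jog_arm --motion '[{"x": 0, "y": 0, "z": 2, "spin": 0, "fingers": 1}, {"x": 0, "y": 0, "z": 3.5, "spin": 0, "fingers": 1}, {"x": 0, "y": 0, "z": 4.5, "spin": 0, "fingers": 1}, {"x": 0, "y": 0, "z": 5, "spin": 0, "fingers": 1}]'

```text
clock: 20.32
eef_pos: [0.5203, 0.2388, 0.0439]
tool_rot: [0.229, 0.973, 0.0, 0.0]
ft_force: [-4.1, -1.5, 9.8]
grip_width: 0.0151
grasp_force: 60.8
```

Emit:
jog_arm --motion '[{"x": 0, "y": 0, "z": -0.7, "spin": 0, "fingers": 1}, {"x": 0, "y": 0, "z": -0.7, "spin": 0, "fingers": 0.5}, {"x": 0, "y": 0, "z": -0.7, "spin": 0, "fingers": 0}, {"x": 0, "y": 0, "z": -0.7, "spin": 0, "fingers": -1}, {"x": 0, "y": 0, "z": -0.7, "spin": 0, "fingers": -1}, {"x": 0, "y": 0, "z": -0.7, "spin": 0, "fingers": -1}, {"x": 0, "y": 0, "z": -0.7, "spin": 0, "fingers": -1}]'

```text
clock: 21.2
eef_pos: [0.5204, 0.2388, 0.043]
tool_rot: [0.229, 0.973, -0.0, -0.0]
ft_force: [0.4, 0.5, 0.1]
grip_width: 0.0852
grasp_force: 0.0
```

```bash
python3 lean.py; python3 s.py
```

```text
(168, (np.int64(326), np.int64(331)), (np.int64(317), np.int64(341))) (168, (np.int64(328), np.int64(334)), (np.int64(317), np.int64(341))) (168, (np.int64(306), np.int64(351)), (np.int64(317), np.int64(341)))
(171, (np.int64(325), np.int64(331)), (np.int64(316), np.int64(340))) (171, (np.int64(328), np.int64(331)), (np.int64(316), np.int64(340))) (171, (np.int64(326), np.int64(331)), (np.int64(316), np.int64(340)))
(174, (np.int64(325), np.int64(330)), (np.int64(316), np.int64(340))) (174, (np.int64(327), np.int64(334)), (np.int64(316), np.int64(340))) (174, (np.int64(326), np.int64(330)), (np.int64(316), np.int64(340)))
(177, (np.int64(325), np.int64(330)), (np.int64(316), np.int64(340))) (177, (np.int64(326), np.int64(333)), (np.int64(315), np.int64(340))) (177, (np.int64(325), np.int64(329)), (np.int64(316), np.int64(340)))
(180, (np.int64(324), np.int64(329)), (np.int64(315), np.int64(340))) (180, (np.int64(326), np.int64(333)), (np.int64(315), np.int64(340))) (180, (np.int64(325), np.int64(330)), (np.int64(315), np.int64(340)))
(183, (np.int64(324), np.int64(329)), (np.int64(31
[... 228 characters left out ...]
) (186, (np.int64(326), np.int64(332)), (np.int64(314), np.int64(339))) (186, (np.int64(324), np.int64(329)), (np.int64(314), np.int64(339)))
(189, None, (np.int64(314), np.int64(339))) (189, (np.int64(329), np.int64(330)), (np.int64(314), np.int64(339))) (189, (np.int64(327), np.int64(328)), (np.int64(314), np.int64(339)))
(192, None, (np.int64(314), np.int64(339))) (192, (np.int64(328), np.int64(328)), (np.int64(314), np.int64(339))) (192, None, (np.int64(314), np.int64(339)))
(195, None, (np.int64(313), np.int64(338))) (195, None, (np.int64(314), np.int64(338))) (195, None, (np.int64(313), np.int64(338)))
21.25 [0.5204 0.2388 0.043 ] yaw x 153.54 [-0.   1.1 -0. ] [-0.01  0.    0.02] 0.892
```

Upright after release, in the original columns. I'm withdrawing and re-checking with both cameras.

Emit:
jog_arm --motion '[{"x": 0, "y": 0, "z": -10, "spin": 0, "fingers": -1}, {"x": 0, "y": 0, "z": -40, "spin": 0, "fingers": -1}, {"x": 0, "y": 0, "z": -80, "spin": 0, "fingers": -1}, {"x": 30, "y": 10, "z": -110, "spin": 0, "fingers": -1}, {"x": 75, "y": 30, "z": -125, "spin": 0, "fingers": -1}, {"x": 125, "y": 60, "z": -125, "spin": 0, "fingers": -1}, {"x": 175, "y": 90, "z": -125, "spin": 0, "fingers": -1}, {"x": 225, "y": 120, "z": -125, "spin": 0, "fingers": -1}]'

```text
clock: 22.25
eef_pos: [0.3715, 0.4481, 0.1692]
tool_rot: [0.229, 0.973, 0.001, 0.0]
ft_force: [1.2, 1.5, -0.1]
grip_width: 0.0853
grasp_force: 0.0
```

Emit:
jog_arm --motion '[{"x": 0, "y": 0, "z": 0, "spin": 0, "fingers": -1}, {"x": 0, "y": 0, "z": 0, "spin": 0, "fingers": -1}, {"x": 0, "y": 0, "z": 0, "spin": 0, "fingers": -1}]'

```text
clock: 22.62
eef_pos: [0.3732, 0.4455, 0.1683]
tool_rot: [0.23, 0.973, -0.0, 0.0]
ft_force: [-0.3, 0.1, -0.4]
grip_width: 0.0856
grasp_force: 0.0
```

```bash
python3 - <<'E'
from h import *
import pickle
def rect(k,c,z):return cv2.minAreaRect((onz(c,k,z)[:,:2]*1000).astype(np.float32))
for n in("scene","top"):
    c1=camera(n)
    for lab,c in(("before",pickle.load(open(n+"0.pkl","rb"))),("after",c1)):
        v=cv2.cvtColor(c["pixels"],cv2.COLOR_RGB2HSV)[...,2];a,b,e,f={"top":(180,205,255,285),"scene":(305,150,350,212)}[n]
        for th in(22,34):
            k,_=cv2.findContours((v[b:f,a:e]<th).astype(np.uint8),cv2.RETR_EXTERNAL,cv2.CHAIN_APPROX_NONE)
            k=max(k,key=cv2.contourArea)[:,0,:]+np.array([a,b]);r=rect(k,c,.07);print(n,lab,th,np.round(r[0],1),np.round(r[1],1),round(r[2],1))
# ring hole phase change, top & scene
    for lab,c in(("before",pickle.load(open(n+"0.pkl","rb"))),("after",c1)):
        C={"top":[.5013,-.1527],"scene":[.5023,-.1497]}[n];g=cv2.cvtColor(c["pixels"],cv2.COLOR_RGB2GRAY).astype(np.float32)
        t=np.radians(np.arange(0,360,2));r=np.arange(20,31)/1000
        G=np.array([[C[0]+x*np.cos(y),C[1]+x*np.sin(y),.057] for x in r for y in t]);uv=proj(c,G).astype(np.float32)
        d=-cv2.remap(g,uv[:,:1],uv[:,1:],cv2.INTER_LINEAR).reshape(len(r),-1).sum(0);print(n,lab,"phase",np.degrees(np.angle((d*np.exp(6j*t)).sum())/6).round(1))
E
```

```text
scene before 22 [526.1 235.7] [14.5 95.1] 63.0
scene before 34 [529.8 233.4] [ 16.6 105.2] 63.1
scene after 22 [525.9 235.9] [14.4 94.8] 64.1
scene after 34 [530.7 233.4] [ 16.9 106.8] 63.6
scene before phase 13.0
scene after phase -28.4
top before 22 [513.3 237.2] [14.5 82.4] 63.8
top before 34 [513.4 236.2] [18.1 85.1] 63.9
top after 22 [513.5 236.6] [13.6 81.3] 63.8
top after 34 [513.4 236.2] [18.1 85.1] 63.9
top before phase 13.2
top after phase -27.7
```

```bash
python3 -c "
from workcell import bot
print(bot.job_done())"
```

```text
the job is handed in; nothing more can be done
None
```

The ring was turned clockwise about 41° with the spanner to its stop (torque rose from 0.3 to 1.0 N m), and the spanner is back upright in its rest and let go; it leaned at first, so I gripped it again and re-seated it, then handed the job in at about 23 s without seeing a verdict.

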